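Hang the ladle on the strainer basket

TASK

Take the ladle out of the slanted wooden holder and hang it on the rim of the strainer basket that stands in the pot on the stove: bowl inside the basket, the small hook on the back of the handle fully down over the basket's rim, so that the ladle hangs upright by itself when you let go. Don't shove the pot, the low pan or the holder out of place, and leave the other things where they are.

Things in the scene. Friction and masses are not known exactly. Their poses are not given: they have to be found in the camera images.
- ladle: steel ladle 185 mm long, about 0.16 kg. Origin on the handle's centre line, level with the hook's seat; z runs up the handle, x to the bowl's side, hook on the -x side. Handle: straight flat bar 18 mm wide (y), 6 mm thick (x), z = -90 to +75 mm. At the start it lies loose in the holder, its back (-x) on the holder's lower wall, leaning 34 degrees from vertical; it draws out along its own z
- ladle_grip (a point): the place to grip, on the handle's centre line above the hook: z = +50 mm in the ladle's frame; the bare bar runs from z = 6 to 75 mm
- ladle_hook (a point): middle of the hook's seat (underside of its arch), x = -7.5 mm, z = 0 in the ladle's frame; hung, it lies on the basket's rim. Arch 6 mm high and 14 mm wide (y); at x = -12 to -17 mm a 5 mm thick prong runs down to z = -24 mm, its tip rounded. The slot between handle and prong is 9 mm wide (x = -3 to -12 mm)
- ladle_bowl (a point): middle of the ladle's bowl, x = +27 mm, z = -85 mm in the ladle's frame: a round cup of 58 mm diameter, mouth up, from z = -110 to -78 mm
- pot: round steel pot, loose, 2.2 kg, on one of the two front burners; outer radius 117 mm, wall 5 mm, 100 mm high, loop handles on its +y and -y sides, below the basket's rim. Origin at the centre of its underside, z up. A strainer basket stands in it (see basket_level)
- pan: low round steel pan, loose, 1.5 kg, on the other front burner; outer radius 105 mm, 70 mm high, no basket in it. Origin at the centre of the underside
- holder: slanted wooden utensil holder, loose, 1.5 kg, on the worktop left of the stove: square sleeve (inside 66 x 68 mm, 66 mm deep, wall 6 mm) on a foot plate 150 x 96 x 10 mm, leaning 34 degrees towards the holder's own -x. Origin at the underside, z up; the foot plate runs from x = -80 to +70 mm
- salt: salt canister, 71 mm diameter, 151 mm high, bystander; origin under its centre
- tin: half-height food tin, 75 mm diameter, 58 mm high, bystander; origin under its centre
- spice: spice jar, 46 mm diameter, 97 mm high, bystander on the stove behind pot and pan; origin under its centre
- mug: mug with a handle, 83 x 117 mm, 94 mm high, bystander on the stove behind pot and pan; origin under its centre
- basket_level (a point): point on the POT's axis level with the basket's rim, 144 mm above the pot's underside. The round metal basket stands loose on the pot's floor (1.2 kg, outer radius 96 mm, upright wall 5 mm thick, inner floor 125 mm below its rim), up to 15 mm off the pot's axis any way: its own place is not reported and must be found by touch or sight; it slides if pushed with some 10 N

How it is judged:
By the outcome, as a careful person would: the job done as asked, in the order asked, and still so for the second after the job is handed in, with the robot touching nothing.
It also fails if it takes over 38 s, if anything falls off the work surface, if the arm or the gripper's body presses on something with over 40 N, if the wrist force passes 120 N, or if a joint passes its speed limit or range.

ROBOT

A 6-joint arm with a two-finger parallel gripper is mounted at the origin on a cart in front of the work surface, level with it; the furniture and walls round the work are solid. World frame = base frame: x ahead of the robot, y to its left, z up, the work surface at z = 0. Lengths are in mm, angles in degrees, forces in N, time in s.
With the tool pointing down it reaches from about 300 to 850 mm from the base axis. Payload 4.2 kg.
Tool frame: the origin (TCP) lies at the very end of the fingers, on their centre line; the grasp point (between the pads) lies 19 mm behind it (env.grip_depth is the distance from the TCP to the grasp point, in mm); z points along the fingers, y is the line along which they close (so a half turn about z gives the same grasp; the last joint's range is limited). The gripper opens to 91 mm and grips with 3 to 60 N. Pads are 32 mm wide; open, the fingers measure 118 mm over their backs; the gripper's body (76 mm by 178 mm) begins 60 mm behind the grasp point.
Start: joints at [70.13, 18.312, 89.639, -0, 72.044, -1.146], TCP at [184.586, 544.584, 213.976] pointing down, gripper open.
Joint ranges: [-177.97, 177.97], [-48.28, 115.42], [12.27, 149.76], [-77.06, 257.06], [2.81, 150.46], [-146.56, 146.56]. Speed limits (degrees/s): [147.25, 147.25, 180, 180, 180, 180].

INTERFACE

Orientations are given as [roll, pitch, yaw] about the fixed x, y, z axes, in that order (R = Rz(yaw) Ry(pitch) Rx(roll)).
In Python, from workcell import env, cams gives the robot as it stands.
- The arm moves only by the tool apply_moves, never from a script. Its argument "deltas" is a list of rows, each a list of 5 numbers: the shift along the tool's x, y, z in m, then the turn about the tool's z in rad, then the opening, from -1 (shut) to 1 (fully open), so that 0 is half open. In form: [[tx, ty, tz, roll, gripper], ...]. A call has 1 to 5 rows; each row is the pose to reach, as a shift and turn from the pose commanded when the call began, along the tool's axes at that moment; what a row does not reach only later rows make up. A row lasts 1/10 s, in which the tool goes at most 50 mm and 8.59 degrees, less where a joint would pass 70% of its speed; a pose out of reach is approached as far as the arm can. A call with a gripper value outside its range is refused whole. The fingers move at their own pace and stop on an object; "grip_force" is the grip in N (left out, the last holds). Time passes only in rows, so rows that repeat a pose let the fingers close. It gives the time, the measured TCP pose, the force, the opening and the grip force at its end, in the units of the state.
- env.state(): the state, without advancing time (a new reading comes with each control period).
- cams.grab_frame(name): name is "scene" or "side" or "wrist"; returns the picture (400x640x3 uint8, blue, green, red); there is no depth.
- cams.get_calibration(name): a dict with "mtx" (3x3 intrinsics, pixels), "eye" and "attitude" of the camera in the world; the wrist camera has in their place "tool_from_camera" (4x4, takes a point from camera to tool coordinates, whose origin is the TCP and whose axes are the flange's). Camera axes: x right, y down, z forward; pixel columns grow to the right and rows downward; lengths in mm; the calibration is good to about 2 mm. A picture is of the moment at which its call begins: read the wrist's pose just before it. get_calibration takes no time and is no camera call.
- env.job_done(): hands the job in; it is judged then, once.
The state is a dict: "time_s": time; "qpos": joint angles; "qvel": joint speeds; "effort": joint torques, N m; "ee_pos": TCP position; "ee_rot": TCP orientation; "force": force on the tool from outside, world axes, zero at the start; "torque": the same for the moment, N m; "gripper_width": finger opening in mm; "gripper_force": force on a finger pad.
Only numpy, scipy, OpenCV 4.12 (cv2) and the standard library are available. Lean on these libraries where they do the work, as an engineer would, in place of code of your own. Each camera call takes 0.05 s, during which the arm holds its last target. There are 200 camera calls.

## Working session

There is one attempt and no reset: what is moved stays moved. The work goes in short steps, Python scripts to look and compute and a tool call to move; the robot and the scene stay as the last step left them, time stands still between calls to the robot, and variables do not carry over. Pictures are saved under pics/ and viewed, at most 10 in all, crops included, and the job is handed in when it is done.

Besides the shell and the picture viewer there is one more tool, called after ">>>" as name([rows], argument=value, ...), one row to a line, values as JSON. apply_moves: Moves the arm, as the interface text tells. Its arguments: {"type":"object","properties":{"deltas":{"type":"array"},"grip_force":{"type":"number"}},"required":["deltas"]}

```bash
mkdir -p pics; ls; python3 - <<'E'
from workcell import env,cams
import cv2,numpy as np
s=env.state();print(s)
ims=[]
for n in ("scene","side","wrist"):
    c=cams.get_calibration(n);print(n,c)
    im=cams.grab_frame(n);cv2.imwrite(f"pics/{n}0.png",im);ims.append(im)
E
```

```text
pics
{'time_s': 0.0, 'qpos': array([ 7.01284438e+01,  1.83525102e+01,  8.97052905e+01,  3.78758101e-04,
        7.20420422e+01, -1.14372818e+00]), 'qvel': array([-0.08280808,  0.07955652, -0.02488267,  0.0668529 , -0.02017326,
        0.03045339]), 'effort': array([-4.06709423e-04, -4.12451828e+01, -2.31971276e+01,  7.24875228e-02,
        4.57013806e-02, -1.42106096e-04]), 'ee_pos': array([184.42850124, 544.1078746 , 213.11910817]), 'ee_rot': array([-1.79900184e+02, -2.35294387e-03,  1.61272053e+02]), 'force': array([-0.12902672,  0.44355776,  0.82789337]), 'torque': array([0.04386652, 0.00331453, 0.02338056]), 'gripper_force': 0.0, 'gripper_width': 90.87495880774968}
scene {'mtx': array([[480.15071751,   0.        , 324.36275215],
       [  0.        , 480.15071751, 189.8136049 ],
       [  0.        ,   0.        ,   1.        ]]), 'eye': array([ 659.9300672 , 1576.29139408, 1096.70365174]), 'attitude': array([-1.23033289e+02,  1.28685820e-01,  1.74583072e+02])}
side {'mtx': array([[460.45770795,   0.        , 323.05353803],
       [  0.        , 460.45770795, 198.79979505],
       [  0.        ,   0.        ,   1.        ]]), 'eye': array([ 331.71610834, 1205.12384699, 1126.84975356]), 'attitude': array([-1.31802798e+02, -1.62148349e-01, -1.69401035e+02])}
wrist {'mtx': array([[296.74124553,   0.        , 321.23812138],
       [  0.        , 296.74124553, 193.1409207 ],
       [  0.        ,   0.        ,   1.        ]]), 'tool_from_camera': array([[-8.66543630e-04, -9.69251233e-01, -2.46071731e-01,
         6.90977014e+01],
       [ 9.99999614e-01, -8.03619371e-04, -3.56132859e-04,
        -4.72958720e-01],
       [ 1.47434203e-04, -2.46071944e-01,  9.69251555e-01,
        -1.70563100e+02],
       [ 0.00000000e+00,  0.00000000e+00,  0.00000000e+00,
         1.00000000e+00]])}
```

View pics/scene0.png

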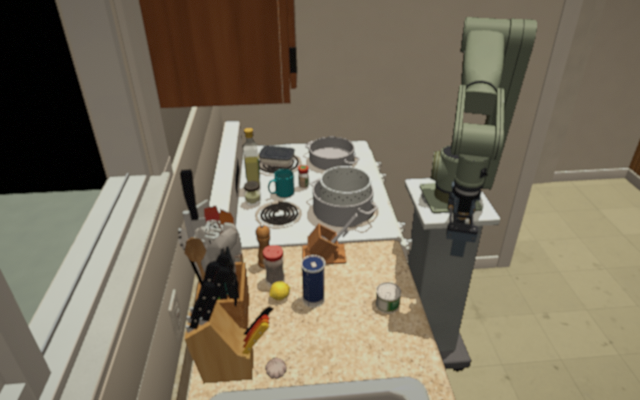

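View pics/side0.png

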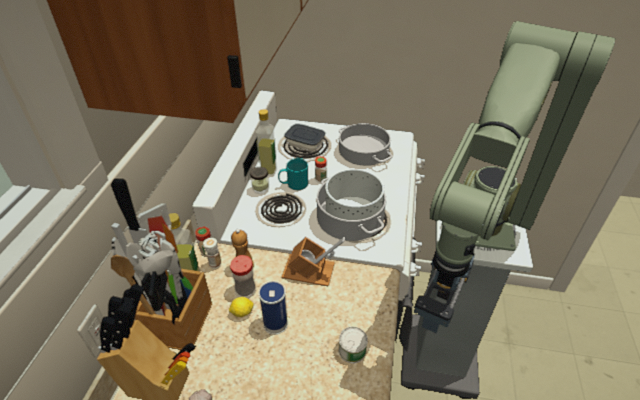

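View pics/wrist0.png

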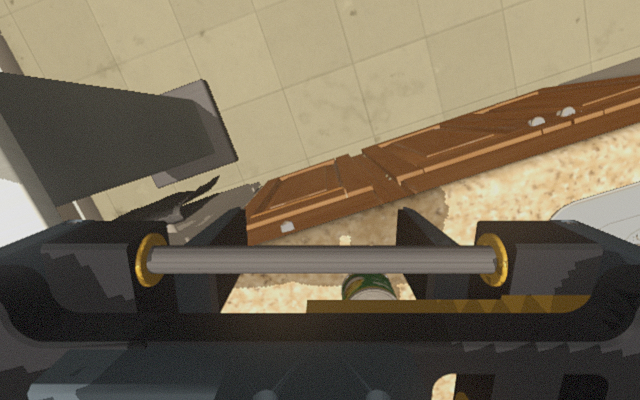

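The scene view shows the holder at about (325,245) with the ladle handle going up-right to (357,215), and the pot with basket at (343,195). In the side view the holder is at (308,262), the handle at (335,245) and the basket at (352,195). The wrist camera sees only the edge of the worktop. I'll enlarge the holder and pot area next.

```bash
python3 - <<'E'
import cv2,numpy as np
a=cv2.imread('pics/side0.png')[160:290,270:400];b=cv2.imread('pics/scene0.png')[160:270,290:390]
a=cv2.resize(a,(400,400),interpolation=cv2.INTER_CUBIC);b=cv2.resize(b,(400,440),interpolation=cv2.INTER_CUBIC)
o=np.zeros((440,800,3),np.uint8);o[:400,:400]=a;o[:440,400:]=b
cv2.imwrite('pics/crop1.png',o)
E
```

```text
(no output)
```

View pics/crop1.png

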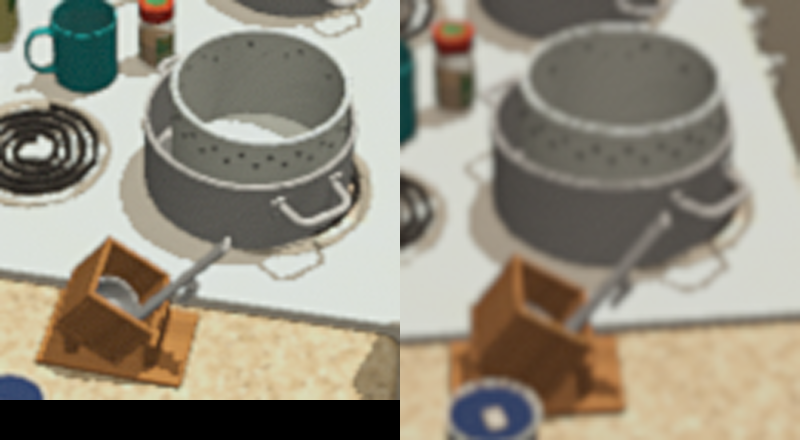

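The crop shows the ladle lying in the holder with its handle tip toward the pot. Crop positions: tip (228,241) side and (665,217) scene; hook near (190,290) and (622,298). The basket rim is clear in both views. Next I'll triangulate these.

```bash
cat > h.py <<'E'
import numpy as np,cv2
from scipy.spatial.transform import Rotation as Ro
from workcell import env,cams
def cam(n,st=None):
    c=cams.get_calibration(n);K=c['mtx']
    if n!='wrist': return K,Ro.from_euler('xyz',c['attitude'],degrees=True).as_matrix(),c['eye']
    T=c['tool_from_camera'];R=Ro.from_euler('xyz',st['ee_rot'],degrees=True).as_matrix()
    return K,R@T[:3,:3],R@T[:3,3]+st['ee_pos']
def ray(C,p):
    K,R,e=C;d=R@np.linalg.solve(K,[p[0],p[1],1.]);return e,d/np.linalg.norm(d)
def plane(C,p,z):
    e,d=ray(C,p);return e+d*(z-e[2])/d[2]
def tri(rs):
    A=sum(np.eye(3)-np.outer(d,d) for e,d in rs);b=sum((np.eye(3)-np.outer(d,d))@e for e,d in rs)
    x=np.linalg.solve(A,b);return x,[np.linalg.norm(np.cross(d,x-e)) for e,d in rs]
def circ(P):
    P=np.array(P);s=np.linalg.lstsq(np.c_[2*P[:,:2],np.ones(len(P))],(P[:,:2]**2).sum(1),rcond=None)[0]
    return s[0],s[1],np.sqrt(s[2]+s[0]**2+s[1]**2)
def proj(C,X):
    K,R,e=C;u=K@(R.T@(np.asarray(X,float)-e));return u[:2]/u[2]
E
python3 - <<'E'
from h import *
np.set_printoptions(precision=1,suppress=True)
S,B=cam('side'),cam('scene')
fs=lambda p:(270+p[0]*.325,160+p[1]*.325)
fb=lambda p:(290+(p[0]-400)*.25,160+p[1]*.25)
for n,a,b in [('tip',(228,241),(665,217)),('low',(148,315),(575,328)),('hook',(190,290),(622,298)),('footR',(185,385),(623,408)),('footBR',(198,315),(622,345)),('footL',(37,360),(450,385))]:
    print(n,*tri([ray(S,fs(a)),ray(B,fb(b))]))
for z in (140,150,160,170):
    print(z,circ([plane(S,fs(p),z) for p in [(172,85),(262,30),(353,85),(255,143),(325,48),(195,48)]]),
     circ([plane(B,fb(p),z) for p in [(527,80),(620,25),(720,82),(620,132),(690,45)]]))
# pot rim
for z in (100,110,120):
    print(z,circ([plane(S,fs(p),z) for p in [(145,120),(250,189),(356,150),(175,165),(310,182)]]))
for p in [(37,360),(185,385),(198,315)]: print('foot z10',plane(S,fs(p),10))
print('holder edges top: ',[plane(S,fs(p),0) for p in [(400,327)]])
E
```

```text
tip [435.9 301.4 162. ] [np.float64(1.3639826451542094), np.float64(1.3639826451542192)]
low [510.4 316.7  60.5] [np.float64(0.6240520193505151), np.float64(0.6240520193504384)]
hook [470.5 295.   76.3] [np.float64(3.387093037417211), np.float64(3.3870930374170913)]
footR [469.8 334.  -17.6] [np.float64(0.891105607094529), np.float64(0.8911056070942609)]
footBR [465.7 260.9  -2.2] [np.float64(5.419193734314151), np.float64(5.419193734314369)]
footL [613.9 371.5  45.3] [np.float64(9.0593546522852), np.float64(9.059354652285194)]
140 (np.float64(437.2627496487423), np.float64(44.24658898324424), np.float64(95.5001892206778)) (np.float64(436.6694551364098), np.float64(45.49054064271877), np.float64(92.8863454021726))
150 (np.float64(436.19321863933806), np.float64(56.01005402771034), np.float64(94.53246147006189)) (np.float64(439.00309953781056), np.float64(61.49132469586357), np.float64(91.915445529125))
160 (np.float64(435.1236876299325), np.float64(67.77351907217599), np.float64(93.56473371944287)) (np.float64(441.33674393921103), np.float64(77.49210874900564), np.float64(90.94454565607363))
170 (np.float64(434.0541566205274), np.float64(79.53698411663959), np.float64(92.59700596882368)) (np.float64(443.670388340611), np.float64(93.49289280214703), np.float64(89.97364578302341))
100 (np.float64(444.0407022412032), np.float64(45.23662429906017), np.float64(120.89143817515773))
110 (np.float64(442.9468265937808), np.float64(56.53221275956264), np.float64(119.71413411722138))
120 (np.float64(441.85295094635904), np.float64(67.82780122006426), np.float64(118.53683005928663))
foot z10 [615.6 352.8  10. ]
foot z10 [465.8 355.8  10. ]
foot z10 [468.1 265.7  10. ]
holder edges top:  [array([263. , 234.5,   0. ])]
```

>>> apply_moves([
  [-0.32,-0.137,-0.03,-0.33,1],
  [-0.32,-0.137,-0.03,-0.33,1],
  [-0.32,-0.137,-0.03,-0.33,1],
  [-0.32,-0.137,-0.03,-0.33,1],
  [-0.32,-0.137,-0.03,-0.33,1],
])

```text
time_s: 0.65
ee_pos: [366.3, 381.0, 234.9]
ee_rot: [-180.0, -0.0, -179.8]
force: [-0.2, 0.1, 0.7]
gripper_width: 91.6
gripper_force: 0.0
```

>>> apply_moves([
  [-0.06,-0.07,0,0,1],
  [-0.06,-0.07,0,0,1],
  [-0.06,-0.07,0,0,1],
  [-0.06,-0.07,0,0,1],
])

```text
time_s: 1.05
ee_pos: [425.7, 312.2, 234.6]
ee_rot: [180.0, -0.1, -180.0]
force: [0.1, -0.1, -0.1]
gripper_width: 91.8
gripper_force: 0.0
```

```bash
python3 - <<'E'
from h import *
import json
st=env.state();im=cams.grab_frame('wrist');print(st['ee_pos'],st['ee_rot'])
cv2.imwrite('pics/w1.png',im)
json.dump({k:list(map(float,st[k])) for k in('ee_pos','ee_rot')},open('w1.json','w'))
E
```

```text
[425.72417566 312.20038835 234.61398404] [ 1.79985228e+02 -5.32065069e-02 -1.79952865e+02]
```

View pics/w1.png

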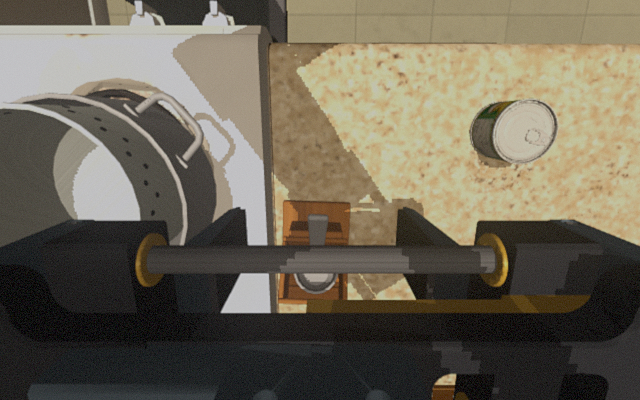

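The wrist view shows the ladle handle straight below the open fingers. Its tip is at about (317,216), the bowl at (316,278), and it runs nearly parallel to the image's vertical. I'll measure the edges numerically.

```bash
python3 - <<'E'
from h import *
import json
np.set_printoptions(precision=1,suppress=True)
st={k:np.array(v) for k,v in json.load(open('w1.json')).items()}
im=cv2.imread('pics/w1.png').astype(int)
sat=im.max(2)-im.min(2)
for r in range(208,246,3): print(r,''.join('#' if s<40 else '.' for s in sat[r,285:352]))
W=cam('wrist',st);S=cam('side');B=cam('scene')
for z in(120,140,160):print(z,plane(W,(317.5,216),z))
fs=lambda p:(270+p[0]*.325,160+p[1]*.325)
fb=lambda p:(290+(p[0]-400)*.25,160+p[1]*.25)
print(tri([ray(S,fs((228,241))),ray(B,fb((665,217))),ray(W,(317.5,216))]))
print(tri([ray(S,fs((228,241))),ray(W,(317.5,216))]))
for p in [(283,201),(350,201)]:print('foot',plane(W,p,10))
E
```

```text
208 ...................................................................
211 ...................................................................
214 ........................############...............................
217 .......................####################........................
220 .......................####################........................
223 ..........########################################.##.#............
226 ........#####################################.####...##............
229 .......##############.#####################.##.#.#.#.##............
232 ........................#################..........................
235 ........................#################..........................
238 ........................#################..........................
241 ........................################...........................
244 ..##....................################...........................
120 [452.6 307.9 120. ]
140 [445.9 308.2 140. ]
160 [439.1 308.4 160. ]
(array([436.3, 308.1, 167.8]), [np.float64(1.9974348824782262), np.float64(1.740171703816806), np.float64(0.4707282900379533)])
(array([435.7, 308.5, 171. ]), [np.float64(0.2466920606256426), np.float64(0.24669206062558424)])
foot [467.8 258.8  10. ]
foot [467.8 351.5  10. ]
```

>>> apply_moves([
  [-0.025,-0.004,0.03,0,1],
  [-0.025,-0.004,0.07,0,1],
  [-0.025,-0.004,0.107,0,1],
  [-0.025,-0.004,0.107,0,1],
  [-0.025,-0.004,0.107,0,-0.8],
], grip_force=25)

```text
time_s: 1.6
ee_pos: [449.9, 310.1, 128.3]
ee_rot: [180.0, -0.0, -179.7]
force: [-0.3, 0.2, 0.9]
gripper_width: 85.5
gripper_force: 0.0
```

>>> apply_moves([
  [0,0,0,0,-1],
  [0,0,0,0,-1],
  [0,0,0,0,-1],
  [0,0,0,0,-1],
  [0,0,0,0,-1],
], grip_force=25)

```text
time_s: 2.1
ee_pos: [450.7, 308.9, 128.4]
ee_rot: [180.0, 0.0, -179.8]
force: [-0.1, -0.2, -0.5]
gripper_width: 45.8
gripper_force: 0.0
```

>>> apply_moves([
  [0,0,0,0,-1],
  [0,0,0,0,-1],
  [0,0,0,0,-1],
  [0,0,0,0,-1],
  [0,0,0,0,-1],
])

```text
time_s: 2.6
ee_pos: [450.5, 308.4, 127.8]
ee_rot: [-180.0, -0.0, -179.8]
force: [0.0, -1.8, 1.0]
gripper_width: 17.8
gripper_force: 25.0
```

>>> apply_moves([
  [0.013,0,-0.02,0,-1],
  [0.027,0,-0.04,0,-1],
  [0.04,0,-0.06,0,-1],
  [0.054,0,-0.08,0,-1],
  [0.054,0,-0.08,0,-1],
])

```text
time_s: 3.1
ee_pos: [396.3, 309.6, 210.1]
ee_rot: [179.8, 0.2, -179.8]
force: [1.2, 1.1, -1.3]
gripper_width: 17.7
gripper_force: 25.0
```

>>> apply_moves([
  [0,0,-0.05,0,-1],
  [0,0,-0.1,0,-1],
  [0,0,-0.11,0,-1],
  [0,0,-0.11,0,-1],
], grip_force=12)

```text
time_s: 3.5
ee_pos: [397.6, 309.1, 318.5]
ee_rot: [179.9, 0.1, -179.8]
force: [-0.1, 0.8, -2.1]
gripper_width: 18.2
gripper_force: 12.0
```

```bash
python3 - <<'E'
from h import *
im=cams.grab_frame('side');b=cams.grab_frame('scene')
S=cam('side');st=env.state();p=proj(S,st['ee_pos']);print(p,proj(cam('scene'),st['ee_pos']))
x,y=map(int,p);x0=min(max(x-80,0),440);y0=max(y-75,0)
a=im[y0:y0+150,x0:x0+200];print(x0,y0)
cv2.imwrite('pics/s2.png',cv2.resize(a,(800,600),interpolation=cv2.INTER_CUBIC))
E
```

```text
[360.98038439 202.42201997] [370.52669837 174.80051522]
280 127
```

View pics/s2.png

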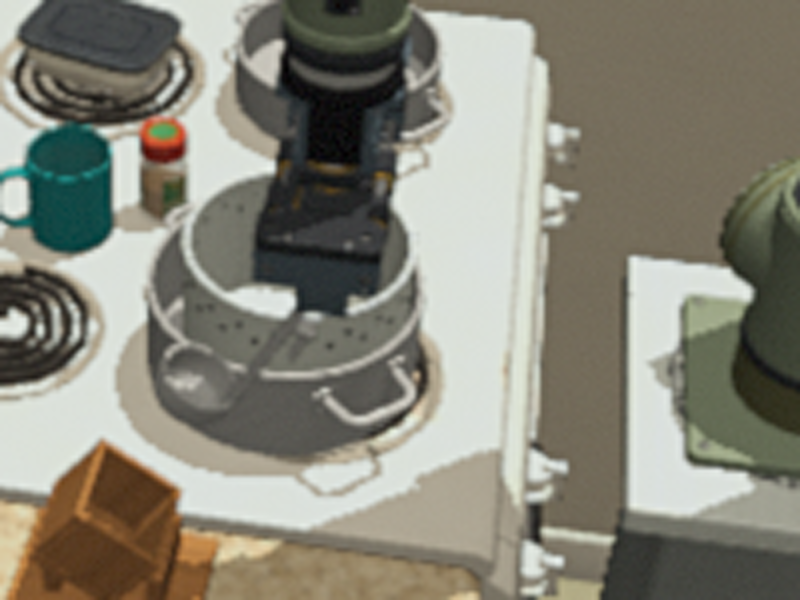

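The ladle is out and held, still tilted: the bowl is at crop (200,375) and the hook near (305,325). I'll lighten the grip so gravity swings it upright.

>>> apply_moves([
  [0,0,0,0,-1],
  [0,0,0,0,-1],
  [0,0,0,0,-1],
  [0,0,0,0,-1],
], grip_force=6)

```text
time_s: 4.0
ee_pos: [396.4, 308.6, 317.3]
ee_rot: [-180.0, -0.0, -179.8]
force: [-0.3, -0.4, -1.5]
gripper_width: 18.1
gripper_force: 6.0
```

```bash
cat > look.py <<'E'
from h import *
import sys
# predicted pixels of ladle points for tilt th (deg), ladle x = +X world, grip at tool
def lad(st,th,g=50):
    G=st['ee_pos']+np.array([0,0,19]);t=np.radians(th)
    z=np.array([-np.sin(t),0,np.cos(t)]);x=np.array([np.cos(t),0,np.sin(t)])
    return lambda lx,lz:G+lx*x+(lz-g)*z
if __name__=='__main__':
    st=env.state();S=cam('side');im=cams.grab_frame('side');cv2.imwrite(sys.argv[1],im)
    for th in(40,34,25,15,5,0,-10):print(th,proj(S,lad(st,th)(27,-78)).round(1))
E
python3 look.py pics/s3full.png; python3 - <<'E'
import cv2
a=cv2.imread('pics/s2.png');b=cv2.resize(cv2.imread('pics/s3full.png')[127:277,280:480],(800,600))
print(cv2.absdiff(a,b)[250:450,100:400].max(2).mean())
E
```

```text
40 [322.2 214. ]
34 [325.4 217.1]
25 [330.8 221.3]
15 [337.6 225.4]
5 [345.1 228.5]
0 [349.  229.8]
-10 [357.  231.5]
6.65125
```

>>> apply_moves([
  [0,0,0,0,-1],
  [0,0,0,0,-1],
  [0,0,0,0,-1],
  [0,0,0,0,-1],
], grip_force=4)

```text
time_s: 4.45
ee_pos: [396.5, 308.7, 317.9]
ee_rot: [180.0, -0.0, -179.8]
force: [-0.3, 0.3, -2.0]
gripper_width: 17.7
gripper_force: 4.0
```

```bash
python3 look.py pics/s4full.png >/dev/null; python3 - <<'E'
import cv2,numpy as np
a=cv2.imread('pics/s3full.png')[177:247,300:400];b=cv2.imread('pics/s4full.png')[177:247,300:400]
print(cv2.absdiff(a,b).max(2).mean())
cv2.imwrite('pics/s34.png',cv2.resize(np.hstack([a,b]),(800,280),interpolation=cv2.INTER_CUBIC))
E
```

```text
4.961857142857143
```

View pics/s34.png

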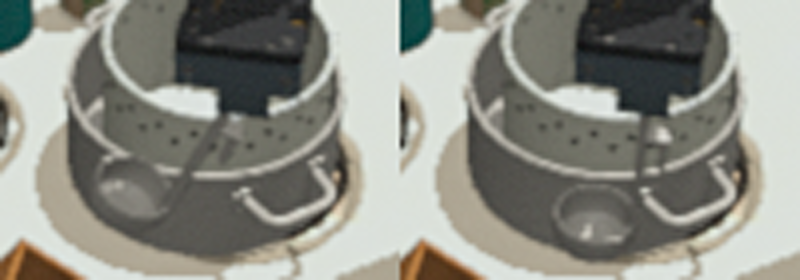

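At 4 N the ladle swung close to upright: in the right half the bowl mouth is at about (595,210) and the prong stands vertical at (657,160). I'll tighten the grip and carry it over the near side of the basket.

>>> apply_moves([
  [0,0,0,0,-1],
  [0,0,0,0,-1],
  [0,0,-0.005,0,-1],
  [0.003,-0.015,-0.01,0,-1],
  [0.006,-0.04,-0.01,0,-1],
], grip_force=25)

```text
time_s: 5.0
ee_pos: [390.9, 268.5, 328.7]
ee_rot: [180.0, 0.1, -179.7]
force: [-0.2, 0.0, -1.6]
gripper_width: 17.4
gripper_force: 25.0
```

>>> apply_moves([
  [0.006,-0.04,0,0,-1],
  [0.012,-0.08,0,0,-1],
  [0.018,-0.12,0,0,-1],
  [0.024,-0.16,0,0,-1],
  [0.029,-0.19,0,0,-1],
])

```text
time_s: 5.5
ee_pos: [360.9, 75.9, 328.6]
ee_rot: [-179.9, 0.1, -179.9]
force: [0.8, -0.3, -2.3]
gripper_width: 17.7
gripper_force: 25.0
```

>>> apply_moves([
  [0.003,-0.015,0,0,-1],
  [0.003,-0.02,0,0,-1],
  [0.003,-0.02,0,0,-1],
])

```text
time_s: 5.8
ee_pos: [359.2, 58.0, 328.4]
ee_rot: [180.0, 0.1, -179.9]
force: [-0.5, -0.7, -0.9]
gripper_width: 17.3
gripper_force: 25.0
```

```bash
python3 - <<'E'
from h import *
import json
st=env.state();im=cams.grab_frame('wrist');print(st['ee_pos'],st['ee_rot'],st['force'])
cv2.imwrite('pics/w2.png',im)
s=cams.grab_frame('side');b=cams.grab_frame('scene');cv2.imwrite('pics/s5.png',s);cv2.imwrite('pics/b5.png',b)
json.dump({k:list(map(float,st[k])) for k in('ee_pos','ee_rot')},open('w2.json','w'))
o=np.zeros((600,800,3),np.uint8)
o[:300]=cv2.resize(im[100:325],(800,281))[:281].__class__ and cv2.resize(im[60:300],(800,300))
p=proj(cam('side'),st['ee_pos']).astype(int);q=proj(cam('scene'),st['ee_pos']).astype(int)
print(p,q)
o[300:,:400]=cv2.resize(s[p[1]-30:p[1]+70,p[0]-66:p[0]+67],(400,300),interpolation=cv2.INTER_CUBIC)
o[300:,400:]=cv2.resize(b[q[1]-30:q[1]+70,q[0]-66:q[0]+67],(400,300),interpolation=cv2.INTER_CUBIC)
cv2.imwrite('pics/m5.png',o)
E
```

```text
[359.16295101  57.95374442 328.37267524] [ 1.79981682e+02  7.06952315e-02 -1.79910479e+02] [-0.54116032 -0.72240903 -0.90198935]
[383 145] [368 134]
```

View pics/m5.png

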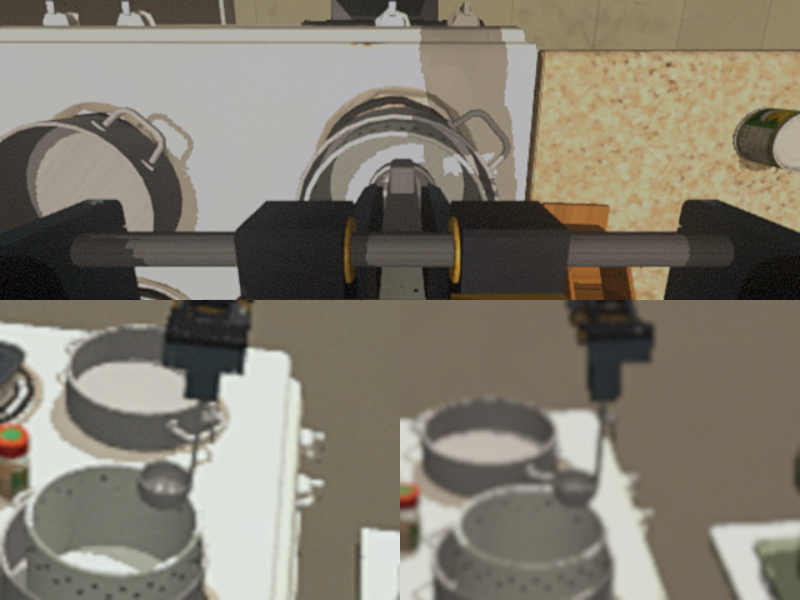

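The montage shows the ladle hanging over the near rim: side-view bowl mouth at (164,472), scene-view bowl at (573,476). In the wrist view the basket rim arc passes through montage points (301,190), (398,117) and (495,188). Now the numbers for the rim circle and the tilt.

```bash
python3 - <<'E'
from h import *
from look import lad
import json
np.set_printoptions(precision=1,suppress=True)
st={k:np.array(v) for k,v in json.load(open('w2.json')).items()}
S,B,W=cam('side'),cam('scene'),cam('wrist',st)
fs=lambda p:(317+p[0]/3.008,115+(p[1]-300)/3);fb=lambda p:(302+(p[0]-400)/3.008,104+(p[1]-300)/3)
print('bowl',fs((164,472)),fb((573,476)),tri([ray(S,fs((164,472))),ray(B,fb((573,476)))]))
for th in(15,10,5,0,-5,-10):print(th,lad(st,th)(27,-78),proj(S,lad(st,th)(27,-78)),proj(B,lad(st,th)(27,-78)), 'hook',proj(S,lad(st,th)(-7.5,3)))
g=cv2.cvtColor(cv2.imread('pics/w2.png'),cv2.COLOR_BGR2GRAY)
for c in (265,280,295,310,345,360,375): print(c,130,g[130:185,c].tolist())
for r in (185,195,205): print(r,'L',g[r,232:262].tolist(),'R',g[r,375:405].tolist())
E
```

```text
bowl (371.52127659574467, 172.33333333333334) (359.51329787234044, 162.66666666666666) (array([387.6,  49.3, 212.9]), [np.float64(1.9065177514527512), np.float64(1.9065177514527483)])
15 [418.4  58.  230.7] [362.2 169. ] [351.4 159.6] hook [381.4 153. ]
10 [408.  58. 226.] [365.4 170.5] [354.2 160.6] hook [382.7 153.2]
5 [397.2  58.  222.2] [368.7 171.9] [357.1 161.4] hook [384.1 153.4]
0 [386.2  58.  219.4] [372.1 173. ] [360.  161.9] hook [385.5 153.4]
-5 [374.9  58.  217.5] [375.7 173.9] [363.  162.2] hook [386.8 153.3]
-10 [363.5  58.  216.6] [379.2 174.5] [366.1 162.2] hook [388.2 153.1]
265 130 [180, 179, 182, 182, 182, 180, 177, 181, 180, 180, 181, 180, 181, 179, 181, 179, 178, 180, 176, 182, 179, 181, 171, 160, 141, 139, 137, 138, 138, 138, 135, 130, 113, 77, 57, 57, 56, 59, 76, 129, 169, 178, 168, 128, 87, 96, 111, 116, 112, 116, 108, 107, 113, 149, 179]
280 130 [180, 178, 181, 180, 181, 180, 178, 182, 180, 166, 152, 151, 143, 140, 140, 142, 143, 127, 81, 52, 60, 67, 60, 74, 63, 58, 57, 68, 76, 87, 149, 178, 169, 144, 124, 115, 97, 82, 88, 97, 98, 94, 106, 141, 176, 180, 178
[... 1547 characters left out ...]
, 118, 155, 162, 166, 166, 168, 182, 180, 176, 180, 180, 182, 179, 162, 140, 131, 127, 121, 138, 156, 171, 167, 108, 102]
195 L [180, 180, 180, 179, 181, 181, 177, 180, 179, 179, 181, 172, 154, 161, 161, 136, 84, 69, 65, 62, 64, 91, 151, 182, 179, 165, 171, 131, 77, 65] R [181, 179, 169, 130, 148, 162, 141, 70, 55, 57, 50, 52, 78, 136, 165, 164, 152, 149, 155, 142, 148, 158, 139, 135, 139, 137, 141, 139, 136, 137]
205 L [179, 178, 179, 180, 179, 177, 180, 175, 160, 161, 145, 85, 57, 60, 56, 78, 133, 185, 181, 179, 155, 85, 69, 69, 72, 75, 74, 72, 72, 72] R [65, 66, 68, 64, 77, 106, 131, 133, 132, 114, 65, 58, 50, 55, 56, 47, 56, 80, 106, 106, 126, 160, 139, 136, 138, 135, 138, 139, 139, 134]
```

```bash
python3 - <<'E'
from h import *
import json
from scipy.optimize import least_squares
st={k:np.array(v) for k,v in json.load(open('w2.json')).items()}
W=cam('wrist',st)
P=[(310,164.8),(295,166.8),(280,172.6),(265,182.7),(345,170.1),(360,177.9)]
Q=[(310,151.5),(295,153.7),(280,159.6),(265,168.7),(345,156.8),(248,204.5),(253.5,194.5)]
for pts,R,zs in((P,96,(140,145,150,155)),(Q,117,(96,101,106,111))):
  for z in zs:
    X=np.array([plane(W,p,z) for p in pts])[:,:2]
    f=least_squares(lambda c:np.hypot(*(X-c).T)-R,[437,50])
    print(z,f.x.round(1),f.fun.round(1),'free',np.round(circ(X),1))
E
```

```text
140 [441.   50.4] [-0.4  0.2  0.1  0.1 -0.1  0.3] free [442.7  50.5  97.5]
145 [440.3  50.5] [-0.3  0.3  0.1 -0.1 -0.1  0.1] free [440.5  50.6  96.2]
150 [439.7  50.7] [-0.1  0.4  0.1 -0.3 -0.1 -0. ] free [438.4  50.6  94.8]
155 [439.1  50.8] [-0.   0.5  0.1 -0.4 -0.  -0.2] free [436.3  50.7  93.4]
96 [449.8  60.5] [-0.2  1.9  3.   4.9 -4.9 -2.9 -4.5] free [427.6  48.2  94.7]
101 [449.2  61.3] [-0.1  2.   3.1  5.  -5.1 -3.1 -4.5] free [425.9  48.3  93.5]
106 [448.6  62. ] [-0.   2.1  3.3  5.1 -5.3 -3.2 -4.5] free [424.2  48.4  92.3]
111 [448.   62.7] [ 0.   2.2  3.4  5.1 -5.5 -3.4 -4.5] free [422.4  48.5  91.2]
```

>>> apply_moves([
  [0.001,-0.0075,0.01,0,-1],
  [0.001,-0.0075,0.035,0,-1],
  [0.001,-0.0075,0.065,0,-1],
  [0.001,-0.0075,0.095,0,-1],
  [0.001,-0.0075,0.115,0,-1],
])

```text
time_s: 6.45
ee_pos: [356.9, 51.0, 210.2]
ee_rot: [-180.0, -0.2, -179.7]
force: [0.3, 0.3, -1.1]
gripper_width: 17.7
gripper_force: 25.0
```

>>> apply_moves([
  [0,0,0,0,-1],
  [0,0,0,0,-1],
])

```text
time_s: 6.65
ee_pos: [358.5, 51.1, 212.9]
ee_rot: [-180.0, -0.0, -179.8]
force: [-0.2, -0.0, -1.8]
gripper_width: 17.8
gripper_force: 25.0
```

```bash
python3 - <<'E'
from h import *
st=env.state();im=cams.grab_frame('wrist');print(st['ee_pos'],st['force'])
cv2.imwrite('pics/w3.png',im)
o=np.zeros((600,800,3),np.uint8)
o[:300]=cv2.resize(im[140:260,160:480],(800,300),interpolation=cv2.INTER_CUBIC)
for i,n in enumerate(('side','scene')):
    a=cams.grab_frame(n);cv2.imwrite(f'pics/{n}6.png',a);p=proj(cam(n),st['ee_pos']).astype(int);print(n,p)
    o[300:,400*i:400*i+400]=cv2.resize(a[p[1]-25:p[1]+50,p[0]-60:p[0]+40],(400,300),interpolation=cv2.INTER_CUBIC)
cv2.imwrite('pics/m6.png',o)
E
```

```text
[358.49258366  51.11003647 212.88924079] [-0.16365835 -0.04371592 -1.84257245]
side [380 174]
scene [367 162]
```

View pics/m6.png

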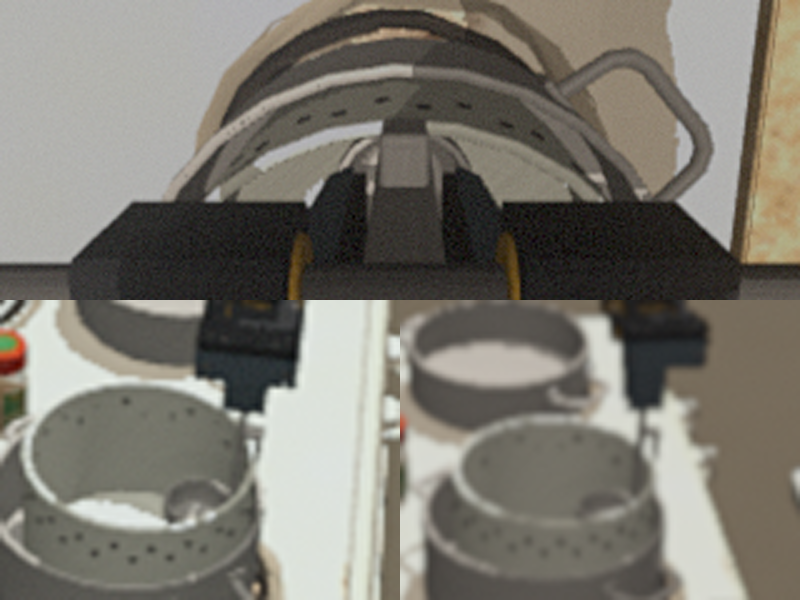

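The prong is outside and just above the near rim (side crop (253,445), rim edge (258,470)), with the bowl inside the basket at (195,500). I'll feel for the inner wall in the -X direction.

>>> apply_moves([
  [0.002,0,0,0,-1],
  [0.003,0,0,0,-1],
  [0.004,0,0,0,-1],
  [0.004,0,0,0,-1],
])

```text
time_s: 7.2
ee_pos: [354.3, 51.0, 213.0]
ee_rot: [180.0, 0.0, -179.8]
force: [0.3, -0.3, -2.5]
gripper_width: 17.6
gripper_force: 25.0
```

>>> apply_moves([
  [0.001,0,0,0,-1],
  [0.002,0,0,0,-1],
  [0.002,0,0,0,-1],
  [0.002,0,0,0,-1],
])

```text
time_s: 7.6
ee_pos: [352.8, 51.0, 213.0]
ee_rot: [180.0, 0.1, -179.8]
force: [1.9, 0.3, -2.9]
gripper_width: 17.5
gripper_force: 25.0
```

>>> apply_moves([
  [-0.0025,0,0,0,-1],
  [-0.0025,0,0,0,-1],
  [-0.0025,0,0.005,0,-1],
  [-0.0025,0,0.009,0,-1],
  [-0.0025,0,0.009,0,-1],
])

```text
time_s: 8.1
ee_pos: [354.1, 50.9, 203.0]
ee_rot: [-180.0, -0.1, -179.8]
force: [0.3, -0.6, -2.4]
gripper_width: 17.9
gripper_force: 25.0
```

>>> apply_moves([
  [0,0,0.003,0,-1],
  [0,0,0.006,0,-1],
  [0,0,0.009,0,-1],
  [0,0,0.012,0,-1],
  [0,0,0.012,0,-1],
])

```text
time_s: 8.6
ee_pos: [354.7, 51.0, 191.4]
ee_rot: [180.0, -0.0, -179.8]
force: [0.4, 1.0, -1.8]
gripper_width: 17.9
gripper_force: 25.0
```

>>> apply_moves([
  [0,0,0.003,0,-1],
  [0,0,0.006,0,-1],
  [0,0,0.009,0,-1],
  [0,0,0.011,0,-1],
  [0,0,0.011,0,-1],
])

```text
time_s: 9.1
ee_pos: [355.3, 51.1, 182.1]
ee_rot: [180.0, 0.1, -179.8]
force: [-2.8, -0.1, 9.3]
gripper_width: 17.8
gripper_force: 25.0
```

>>> apply_moves([
  [0,0,0.0015,0,-1],
  [0,0,0.003,0,-1],
  [0,0,0.0035,0,-1],
  [0,0,0.0035,0,-1],
])

```text
time_s: 9.5
ee_pos: [356.7, 51.3, 181.3]
ee_rot: [180.0, 0.3, -179.8]
force: [-7.4, -0.2, 26.8]
gripper_width: 17.5
gripper_force: 25.0
```

>>> apply_moves([
  [0.0005,0,-0.003,0,-1],
  [0.001,0,-0.0035,0,-1],
  [0.001,0,-0.0035,0,-1],
])

```text
time_s: 9.8
ee_pos: [355.7, 51.3, 181.7]
ee_rot: [180.0, 0.3, -179.8]
force: [1.7, 0.7, 5.6]
gripper_width: 17.7
gripper_force: 25.0
```

```bash
python3 - <<'E'
from h import *
st=env.state();im=cams.grab_frame('wrist');print(st['ee_pos'],st['force'])
o=np.zeros((600,800,3),np.uint8)
o[:300]=cv2.resize(im[140:260,160:480],(800,300),interpolation=cv2.INTER_CUBIC)
for i,n in enumerate(('side','scene')):
    a=cams.grab_frame(n);p=proj(cam(n),st['ee_pos']).astype(int)
    o[300:,400*i:400*i+400]=cv2.resize(a[p[1]-15:p[1]+35,p[0]-40:p[0]+27],(400,300),interpolation=cv2.INTER_CUBIC)
cv2.imwrite('pics/m7.png',o)
E
```

```text
[355.71243755  51.2814021  181.69134141] [1.66431398 0.73291295 5.60076328]
```

View pics/m7.png

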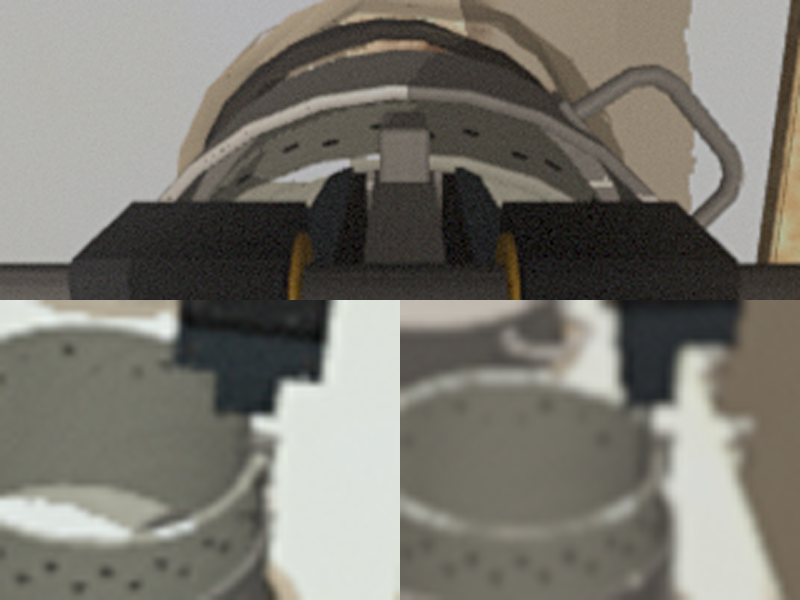

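The prong is outside the rim in the wrist view (hook at (405,155) in front of the perforated wall), and the rim runs into the slot in the side view. I'll loosen to 3–4 N, nudge down to seat it, then open.

>>> apply_moves([
  [0,0,0,0,-1],
  [0,0,0,0,-1],
  [0,0,0.003,0,-1],
  [0,0,0.006,0,-1],
  [0,0,0.006,0,-1],
], grip_force=4)

```text
time_s: 10.45
ee_pos: [354.2, 51.2, 174.8]
ee_rot: [180.0, 0.0, -179.8]
force: [1.9, 1.3, 2.5]
gripper_width: 18.0
gripper_force: 4.0
```

>>> apply_moves([
  [-0.001,0,0.002,0,-1],
  [-0.001,0,0.004,0,-1],
  [-0.001,0,0.004,0,-1],
])

```text
time_s: 10.75
ee_pos: [354.8, 51.2, 170.7]
ee_rot: [180.0, -0.0, -179.8]
force: [0.5, 0.9, 2.4]
gripper_width: 18.3
gripper_force: 4.0
```

```bash
python3 - <<'E'
from h import *
import json
np.set_printoptions(precision=1,suppress=True)
st=env.state();im=cams.grab_frame('wrist');cv2.imwrite('pics/w8.png',im)
json.dump({k:list(map(float,st[k])) for k in('ee_pos','ee_rot')},open('w8.json','w'))
print(st['ee_pos'],st['force'])
g=cv2.cvtColor(im,cv2.COLOR_BGR2GRAY)
for c in(315,325):print(c,g[165:235,c].tolist())
W=cam('wrist',st)
# predicted rows: prong tip, arch outer top edge, arch-handle junction for grip offset g and rim height
for s in(38,42,46,50):
  f=lambda x,z:proj(W,st['ee_pos']+[x,0,19+z-s]).round(0)[1]
  print(s,f(-17,-24),f(-17,6),f(-3,6))
E
```

```text
[354.8  51.2 170.7] [0.5 0.9 2.4]
315 [73, 78, 72, 78, 76, 77, 76, 74, 76, 76, 76, 73, 76, 126, 177, 180, 170, 161, 139, 80, 74, 91, 93, 86, 71, 58, 52, 52, 56, 54, 51, 63, 80, 101, 109, 112, 108, 110, 105, 108, 111, 110, 112, 111, 111, 112, 110, 106, 105, 109, 109, 105, 109, 105, 84, 54, 50, 59, 51, 53, 55, 45, 52, 55, 52, 59, 47, 56, 52, 47]
325 [76, 71, 75, 73, 74, 80, 79, 74, 66, 61, 62, 58, 64, 73, 103, 113, 110, 111, 95, 74, 64, 74, 72, 65, 62, 53, 58, 56, 58, 49, 58, 57, 77, 101, 107, 107, 106, 108, 106, 112, 105, 109, 111, 107, 109, 103, 111, 106, 108, 108, 109, 99, 103, 106, 86, 55, 49, 55, 51, 54, 52, 52, 52, 54, 57, 57, 51, 53, 54, 46]
38 191.0 202.0 222.0
42 189.0 200.0 220.0
46 188.0 198.0 218.0
50 187.0 197.0 216.0
```

The hook seat now works out at z ≈ 146–147, which matches the rim height, and the pads slid down the handle, so it is seated. Opening and retreating upward.

>>> apply_moves([
  [0,0,0,0,0],
  [0,0,0,0,0],
  [0,0,0,0,0],
  [0,0,0,0,0],
  [0,0,0,0,0],
])

```text
time_s: 11.3
ee_pos: [354.8, 51.0, 170.8]
ee_rot: [180.0, -0.0, -179.8]
force: [0.8, -0.7, 0.2]
gripper_width: 45.5
gripper_force: 0.0
```

>>> apply_moves([
  [0,0,-0.02,0,0],
  [0,0,-0.05,0,0],
  [0,0,-0.09,0,0],
  [0,0,-0.13,0,0],
  [0,0,-0.13,0,0],
])

```text
time_s: 11.8
ee_pos: [357.7, 51.3, 305.8]
ee_rot: [179.9, 0.6, -179.8]
force: [0.2, -0.1, 0.3]
gripper_width: 45.5
gripper_force: 0.0
```

```bash
python3 - <<'E'
from h import *
np.set_printoptions(precision=1,suppress=True)
st=env.state();im=cams.grab_frame('wrist');cv2.imwrite('pics/w9.png',im)
print(st['ee_pos'],st['force'])
g=cv2.cvtColor(im,cv2.COLOR_BGR2GRAY)
for c in(316,324):print(c,g[180:245,c].tolist())
for r in(200,212,222,232):print(r,g[r,290:350].tolist())
W=cam('wrist',st)
X=355.2-0.5;f=lambda x,z:proj(W,[X+x,51.2,146.5+z]).round(1)
print('tip front',f(-3,75),'arch outer',f(-17,6),'junction',f(-3,6),'prong tip',f(-17,-24))
s=cams.grab_frame('side');b=cams.grab_frame('scene');cv2.imwrite('pics/s9.png',s);cv2.imwrite('pics/b9.png',b)
g2=cv2.cvtColor(s,cv2.COLOR_BGR2GRAY);p=proj(cam('side'),[X,51,221]);q=proj(cam('side'),[X-7,51,146]);print(p,q)
for r in range(int(p[1])-3,int(q[1])+4,3):print(r,g2[r,int(p[0])-16:int(p[0])+18].tolist())
E
```

```text
[357.7  51.3 305.8] [ 0.2 -0.1  0.3]
316 [82, 75, 76, 79, 79, 77, 79, 74, 75, 74, 107, 147, 162, 166, 146, 127, 109, 92, 86, 80, 74, 95, 121, 121, 140, 140, 141, 135, 136, 139, 140, 141, 140, 137, 132, 140, 138, 136, 136, 140, 141, 142, 141, 137, 139, 140, 138, 142, 142, 144, 139, 140, 142, 137, 140, 138, 140, 136, 139, 137, 135, 136, 139, 135, 131]
324 [63, 66, 68, 62, 63, 64, 65, 62, 60, 65, 76, 95, 111, 111, 98, 98, 90, 92, 89, 76, 63, 83, 103, 123, 162, 174, 139, 135, 138, 136, 138, 139, 136, 140, 142, 139, 135, 137, 135, 136, 138, 140, 142, 145, 139, 141, 143, 142, 138, 138, 137, 138, 142, 138, 138, 138, 138, 136, 144, 169, 186, 186, 185, 187, 172]
200 [186, 186, 184, 183, 183, 182, 183, 183, 184, 183, 186, 183, 185, 185, 188, 179, 141, 134, 137, 142, 156, 155, 162, 139, 103, 85, 74, 71, 71, 83, 70, 75, 77, 76, 63, 54, 62, 66, 80, 93, 102, 110, 112, 123, 132, 135, 140, 141, 135, 139, 142, 143, 142, 141, 138, 139, 133, 136, 141, 143]
212 [182, 184, 183, 183, 182, 183, 183, 183, 184, 182, 186, 182, 185, 182, 184, 174, 141, 137, 135, 132, 136, 140, 138, 143, 141, 140, 140, 138, 137
[... 1746 characters left out ...]
24, 224, 223, 223]
184 [115, 113, 112, 111, 111, 110, 109, 107, 108, 99, 85, 88, 99, 101, 86, 94, 184, 225, 226, 225, 224, 223, 223, 224, 223, 223, 224, 223, 224, 223, 224, 223, 224, 223]
187 [108, 110, 109, 108, 109, 107, 108, 104, 103, 105, 103, 100, 99, 92, 83, 102, 184, 219, 215, 216, 223, 224, 224, 223, 224, 223, 224, 224, 224, 223, 224, 224, 223, 224]
190 [111, 111, 110, 110, 109, 108, 107, 104, 103, 100, 102, 100, 98, 90, 84, 86, 115, 145, 151, 156, 190, 220, 225, 224, 224, 223, 223, 224, 223, 225, 224, 224, 223, 225]
193 [114, 110, 109, 109, 110, 110, 108, 106, 103, 101, 99, 96, 97, 86, 88, 122, 146, 148, 128, 158, 212, 227, 225, 223, 224, 223, 224, 224, 224, 224, 223, 224, 224, 224]
```

```bash
python3 - <<'E'
from h import *
np.set_printoptions(precision=1,suppress=True)
for n,f in(('side','s9'),('scene','b9')):
    C=cam(n);g=cv2.cvtColor(cv2.imread(f'pics/{f}.png'),cv2.COLOR_BGR2GRAY)
    for th in(-5,0,5,10):
        t=np.radians(th);z=np.array([-np.sin(t),0,np.cos(t)]);x=np.array([np.cos(t),0,np.sin(t)])
        O=np.array([354.7,51,146.5])+7.5*(np.array([1,0,0])-x)
        print(n,th,*[proj(C,O+a*z) for a in(75,40,10)],'hook top',proj(C,O-10*x+6*z),'bowl',proj(C,O+27*x-78*z))
    p=proj(C,[354.7,51,221]);c0=int(p[0])-10
    print('cols from',c0)
    for r in range(int(p[1])-10,int(p[1])+22,2):print(r,g[r,c0:c0+20].tolist())
E
```

```text
side -5 [380.3 171.9] [380.3 180.6] [380.3 187.8] hook top [383.4 188.9] bowl [372.4 207.3]
side 0 [382.4 172.3] [381.4 180.8] [380.6 187.9] hook top [383.6 189.3] bowl [370.4 206.8]
side 5 [384.4 172.7] [382.5 181.1] [380.8 188.1] hook top [383.7 189.6] bowl [368.4 206.1]
side 10 [386.4 173.4] [383.5 181.5] [381.1 188.3] hook top [383.7 190. ] bowl [366.6 205.3]
cols from 372
162 [85, 85, 84, 84, 84, 81, 85, 99, 112, 125, 140, 135, 118, 145, 169, 167, 192, 218, 226, 225]
164 [84, 88, 91, 116, 134, 133, 158, 181, 178, 182, 180, 178, 179, 179, 210, 226, 227, 225, 224, 224]
166 [162, 170, 171, 194, 218, 217, 214, 214, 220, 226, 226, 227, 227, 206, 166, 200, 224, 224, 223, 224]
168 [200, 228, 228, 226, 225, 225, 225, 225, 226, 225, 212, 190, 191, 181, 168, 198, 224, 224, 223, 223]
170 [195, 180, 190, 208, 224, 224, 211, 191, 190, 185, 182, 199, 215, 226, 226, 224, 225, 223, 223, 224]
172 [228, 226, 219, 211, 212, 212, 211, 212, 221, 211, 160, 150, 202, 226, 225, 224, 223, 224, 223, 223]
174 [191, 216, 229, 227, 225, 225, 225, 225, 227, 201, 120, 157, 212, 226, 225, 223, 223, 224, 224, 2
[... 2263 characters left out ...]
, 207, 210, 213, 215, 216, 216, 215, 208, 178, 129, 151, 199, 214, 215, 215, 215, 214, 209, 193]
170 [123, 133, 149, 168, 187, 202, 212, 215, 209, 176, 128, 158, 205, 216, 215, 214, 215, 215, 213, 205]
172 [103, 103, 102, 105, 112, 132, 160, 187, 191, 159, 123, 165, 206, 216, 216, 214, 215, 215, 215, 213]
174 [105, 106, 104, 102, 99, 98, 100, 112, 120, 106, 113, 167, 205, 215, 214, 215, 214, 215, 215, 214]
176 [105, 101, 94, 91, 97, 100, 97, 95, 87, 80, 99, 147, 181, 190, 194, 203, 212, 215, 215, 214]
178 [106, 102, 97, 97, 98, 99, 98, 96, 89, 79, 83, 99, 117, 123, 159, 199, 214, 215, 214, 214]
180 [104, 104, 102, 102, 100, 99, 98, 95, 87, 77, 85, 108, 122, 119, 163, 205, 216, 216, 215, 215]
```

```bash
python3 -c "
from workcell import env
print(env.job_done())"
```

```text
the job is handed in; nothing more can be done
None
```

The ladle hangs upright by its hook on the near rim of the basket with its bowl inside. The arm is clear, and I handed the job in at about 12 s; the closing measurements put the hook seated at the rim's height, but the verdict itself was not shown to me.

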